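Wedge the rocking power supply

TASK

The small bench power supply rocks because its near right foot is screwed in too short. Using only your fingertips, push the wooden wedge along the worktop, thin end first, under that foot until it fills the gap, and try the corner by pressing on it: the case must stay level and no longer rock, without being jacked up or shoved out of its place. Never lift the wedge or the supply, leave the vial, the dish and the marker alone, and finish while still pressing down on top of the case, right above the wedged foot, with a clear push of about 10 N.

Things in the scene. Friction and masses are not known exactly. Their poses are not given: they have to be found in the camera images.
- supply: Grey bench power supply, black front panel. Case 160 (x) x 200 (y) x 45 mm on four round feet 25 mm high: its underside is 25, its top 70 mm above the worktop. 2 to 3 kg. Origin: centre between the feet, at worktop height; x points from front panel to back, y left, z up. Feet at x = +-60, y = +-80 mm; it rests level on three of them, the near right one (-60, -80) is short.
- foot_under (a point): Centre of the flat underside of the short foot, 18 mm across. At rest its height is the gap to be filled, 6 to 11 mm, different each time; the foot does not screw by itself.
- press_spot (a point): Point on top of the case straight above the short foot, 20 mm in from both edges of the corner: press down here. Unwedged, the corner gives way here from about 4 N on (up to about 15 N where the fingertip sticks to the top), sinking by the whole gap until the foot lands; wedged, it stays put within about 1 mm.
- wedge: Loose wooden wedge on the worktop in front of the short foot: 95 long (x), 46 wide (y), top sloping evenly from 2 mm at the thin end (+x) to 22 mm at the thick end (-x); 80 g. Origin: centre of its underside. It passes below the case. Pushing it takes under 1 N; once snug under the foot 5 N and more, and a harder push jacks the case up.
- wedge_back (a point): Middle of the wedge's flat upright thick end, 10 mm up: push here, best with two fingertips held some 25 mm apart, which keeps it straight.
- wedge_tip (a point): Middle of the wedge's thin edge.
- vial_a: Small vial with a black cap, 22 mm across, 52 mm high, a bystander in front of the supply's left half. Origin: centre of its underside.
- petri_4: Flat round dish, 91 mm across, 16 mm high, a bystander in front of the hotplate, to the left of the wedge. Origin: centre of its underside.
- marker_b: Marker pen, 17 x 135 x 16 mm, a bystander lying to the right of the wedge. Origin: centre of its underside.
Mind the look-alikes: they are no part of the job. What is meant by the wedge is not orange, and is the larger of those in its own colour.

How it is judged (in metres and radians):
On the way:
1. the thin end of the wedge is under the short foot (x of foot_under in the frame of wedge between -0.047 and 0.044 m and y of foot_under in the frame of wedge between -0.022 and 0.022 m), for 0.1 s.
At the end, for the whole second after the job is handed in: The fingertips press on top of the case with more than 3 N, within 30 mm of the point above the short foot; the wedge is under that foot and carries more than 1.5 N; under this push the case is at rest and level within 0.018 rad (about 1 degree: 1.7 mm at the foot) (all of step 1 and angle between supply's own z axis and vertical below 0.018 rad and contact force between the fingers and supply above 3 N and contact force between wedge and supply above 1.5 N and horizontal distance between the grasp point and press_spot below 0.03 m and height (world z) of the grasp point above 0.07 m and linear speed of supply below 0.01 m/s); the arm keeps its last pose, push and grip.
It fails at once if the wedge is lifted more than 10 mm off the worktop (height (world z) of wedge above 0.01 m).
It fails at once if the supply is lifted more than 15 mm (height (world z) of supply above 0.015 m).
It fails at once if the supply is shoved more than 15 mm out of its place (distance of supply from where it was at the start of the episode above 0.015 m).
It fails at once if the vial, the dish or the marker is moved more than 20 mm (distance of any of vial_a, petri_4, marker_b from where it was at the start of the episode above 0.02 m).
It also fails if it takes over 48 s, if anything falls off the work surface, if the arm or the gripper's body presses on something with over 40 N, if the wrist force passes 120 N, or if a joint passes its speed limit or range.

ROBOT

A 6-joint arm with a two-finger parallel gripper is mounted at the origin on a cart in front of the work surface, level with it; the furniture and walls round the work are solid. World frame = base frame: x ahead of the robot, y to its left, z up, the work surface at z = 0. Lengths are in m, angles in degrees, forces in N, time in s.
With the tool pointing down it reaches from about 0.4 to 0.825 m from the base axis. Payload 7 kg.
Tool frame: the origin (TCP) lies between the finger pads; the fingertips stand 19 mm ahead of it and the grasp point (between the pads) is the TCP; x points along the fingers, y is the direction in which the jaws open and shut, and the axes are right-handed (so a half turn about x gives the same grasp; the last joint's range is limited). The gripper opens to 88 mm and grips with 3 to 60 N. Pads are 19 mm wide; open, the fingers measure 130 mm over their backs; the gripper's body (78 mm by 193 mm) begins 47 mm behind the grasp point.
Start: joints at [79.647, 20.546, 0.682, 0, -70.136, -16.507], TCP at [0.305, 0.602, 0.246] pointing down, gripper open.
Joint ranges: [-176.03, 176.03], [-82.01, 121.73], [-58.28, 71.71], [-173.87, 95.51], [-174.79, -0.11], [-173.66, 173.66]. Speed limits (degrees/s): [136.94, 136.94, 172.46, 180, 180, 180].

INTERFACE

Orientations are given as [roll, pitch, yaw] about the fixed x, y, z axes, in that order (R = Rz(yaw) Ry(pitch) Rx(roll)).
In Python, from plant import r gives the robot as it stands.
- The arm moves only by the tool send_rows, never from a script. Its argument "plan" is a list of rows, each a list of 2 entries, a list of its own where there are three numbers: the shift along the tool's x, y, z scaled (see below), then the turn, a rotation vector about the tool's x, y, z scaled (see below). A call has exactly 5 rows; each row is the pose to reach, as a shift and turn from the pose measured when the call began, along the tool's axes at that moment; what a row does not reach only later rows make up. The controller multiplies each number of a shift by 0.15 m and each number of a turn by pi/4 rad. A row lasts 1/10 s, in which the tool goes at most 50 mm and 8.59 degrees, less where a joint would pass 70% of its speed; a pose out of reach is approached as far as the arm can. A call with a number of a shift or a turn outside -1 to 1 is refused whole. A call with a gripper value outside its range is refused whole. "jaw" is the opening, from -1 (shut) to 1 (fully open), so that 0 is half open, set as the call begins (left out, the last holds). The fingers move at their own pace and stop on an object; "force" is the grip in N (left out, the last holds). Time passes only in rows, so rows that repeat a pose let the fingers close, or fill a call up. It gives the time, the measured TCP pose, the force and the opening at its end, in the units of the state.
- r.get_state(): the state, without advancing time (a new reading comes with each control period).
- r.capture(name): name is "scene" or "side" or "wrist"; returns a dict with "color" (400x640x3 uint8, red, green, blue), "range_z" (400x640 float32, m along the optical axis (not along the pixel's ray), 0 where there is no reading), "mtx" (3x3 intrinsics, pixels), "k1" (the pictures are not rectified: a ray, as slopes to the right and down, at radius r is drawn at 1 + k1 r^2 times it, then the intrinsics apply), "pose" (4x4, takes a point from camera to world coordinates). Camera axes: x right, y down, z forward; pixel columns grow to the right and rows downward; lengths in m; the calibration is good to about 2 mm. A picture is of the moment at which its call begins.
- r.close_job(): hands the job in, once; it reports no verdict.
Trained networks look in a picture, given as the dict that the camera call returned (one of the last four; its "shot" number tells which), for a name from the list of things; names that differ only in an ending like _2 or _b are one class to them, and where a whole thing is asked for, a point or a joint stands for the part that bears it (a point fixed in the world has none). Each returns a list of dicts, best first, with "score" (0 to 1); they miss things now and then, are a little off and sometimes report something else, mostly with a low value. They report only what shows in the picture. A call takes as long as a camera call. They do not tell look-alikes from the thing itself.
- r.find_in(picture, target): "uv" ([column, row] in pixels, amid what is visible of it).
- r.trace(picture, target): "mask" (400x640 bool, what is visible of it) and "uv" ([column, row] in pixels, amid what is visible of it).
The state is a dict: "time_s": time; "joints": joint angles; "qd": joint speeds; "joint_torque": joint torques, N m; "tcp_pos": TCP position; "eef_rot": TCP orientation; "contact_force": force on the tool from outside, world axes, zero at the start; "moment": the same for the moment, N m; "gripper_width": finger opening in m.
Only numpy, scipy, OpenCV 4.12 (cv2) and the standard library are available. Lean on these libraries where they do the work, as an engineer would, in place of code of your own. Each camera call takes 0.05 s, during which the arm holds its last target. There are 200 camera calls.

## Working session

There is one attempt and no reset: what is moved stays moved. The work goes in short steps, Python scripts to look and compute and a tool call to move; the robot and the scene stay as the last step left them, time stands still between calls to the robot, and variables do not carry over. Pictures are saved under pics/ and viewed, about 8 in all and at most 12, crops included, and the job is handed in when it is done.

Besides the shell and the picture viewer there is one more tool, called after "Request:" as name([rows], argument=value, ...), one row to a line, values as JSON. send_rows: Moves the arm, as the interface text tells. Its arguments: {"type":"object","properties":{"plan":{"type":"array"},"jaw":{"type":"number"},"force":{"type":"number"}},"required":["plan"]}

```bash
mkdir -p pics; ls; cat > h.py <<'E'
import numpy as np, cv2
from plant import r
def px2w(c,uv,z=None,h=None):
    K=c["mtx"];x=(np.array(uv,float)-[K[0,2],K[1,2]])/[K[0,0],K[1,1]]
    s=x.copy()
    for _ in range(20): s=x/(1+c["k1"]*(s@s))
    d=np.array([s[0],s[1],1.]);P=c["pose"]
    if h is not None:
        w=P[:3,:3]@d; return P[:3,3]+w*(h-P[2,3])/w[2]
    if z is None: z=c["range_z"][int(round(uv[1])),int(round(uv[0]))]
    return P[:3,:3]@(d*z)+P[:3,3]
def cloud(c,m):
    v,u=np.nonzero(m&(c["range_z"]>0))
    return np.array([px2w(c,(a,b)) for a,b in zip(u,v)])
def save(c,n): cv2.imwrite("pics/"+n+".png",c["color"][:,:,::-1])
E
python3 - <<'E'
from h import *
print(r.get_state())
for n in("scene","side"):
    c=r.capture(n);save(c,n+"1");print(n,c["pose"].round(3).tolist())
    for t in("supply","wedge","press_spot","vial_a","petri_4","marker_b"):
        for d in r.find_in(c,t)[:4]:
            uv=d["uv"];print(t,round(d["score"],2),np.round(uv),px2w(c,uv).round(3))
E
```

```text
pics
{'time_s': 0.0, 'joints': array([ 7.96464634e+01,  2.05942545e+01,  6.34213581e-01, -2.10981471e-02,
       -7.01353575e+01, -1.65058931e+01]), 'qd': array([ 0.00111393,  0.00254882, -0.04815436, -0.11384397, -0.04987464,
        0.05020286]), 'joint_torque': array([ 6.50367638e-04, -5.82714164e+01,  2.93042511e+01,  6.99714705e+00,
        6.67290558e-03, -1.60158006e-04]), 'tcp_pos': array([0.30478803, 0.60176276, 0.2445911 ]), 'eef_rot': array([  94.76299524,   89.90256107, -112.10362014]), 'contact_force': array([0.08193853, 0.40999676, 0.76796769]), 'moment': array([-0.02461807, -0.02091518,  0.00168029]), 'gripper_width': 0.08767769851998504}
scene [[0.872, -0.361, 0.331, 0.203], [-0.489, -0.67, 0.559, -0.798], [0.019, -0.649, -0.761, 0.882], [0.0, 0.0, 0.0, 1.0]]
supply 0.69 [357. 211.] [ 0.612 -0.304  0.073]
wedge 0.78 [296. 236.] [ 0.451 -0.261  0.009]
wedge 0.78 [419. 272.] [ 0.676 -0.51   0.009]
wedge 0.52 [242. 149.] [0.452 0.133 0.011]
press_spot 0.95 [356. 211.] [ 0.611 -0.301  0.069]
vial_a 0.55 [318. 189.] [ 0.57 -0.17  0.05]
petri_4 0.56 [260. 180.] [ 0.445 -0.026  0.016]
marker_b 0.64 [378. 296.] [ 0.546 -0.514  0.014]
side [[0.912, -0.168, 0.373, 0.109], [-0.409, -0.371, 0.834, -1.219], [-0.001, -0.913, -0.407, 0.568], [0.0, 0.0, 0.0, 1.0]]
supply 0.93 [350. 212.] [ 0.603 -0.326  0.068]
wedge 0.8 [411. 269.] [ 0.65  -0.533  0.01 ]
wedge 0.79 [285. 234.] [ 0.449 -0.267  0.012]
wedge 0.72 [245. 181.] [0.456 0.133 0.007]
press_spot 0.65 [350. 216.] [ 0.594 -0.346  0.068]
vial_a 0.38 [254. 203.] [ 0.431 -0.059  0.013]
petri_4 0.67 [255. 200.] [ 0.439 -0.042  0.017]
marker_b 0.55 [358. 278.] [ 0.524 -0.516  0.011]
```

```bash
python3 - <<'E'
import cv2
a=cv2.imread("pics/scene1.png")[130:330,200:460]
cv2.imwrite("pics/crop1.png",cv2.resize(a,None,fx=3,fy=3,interpolation=cv2.INTER_CUBIC))
E
```

```text
(no output)
```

View pics/crop1.png

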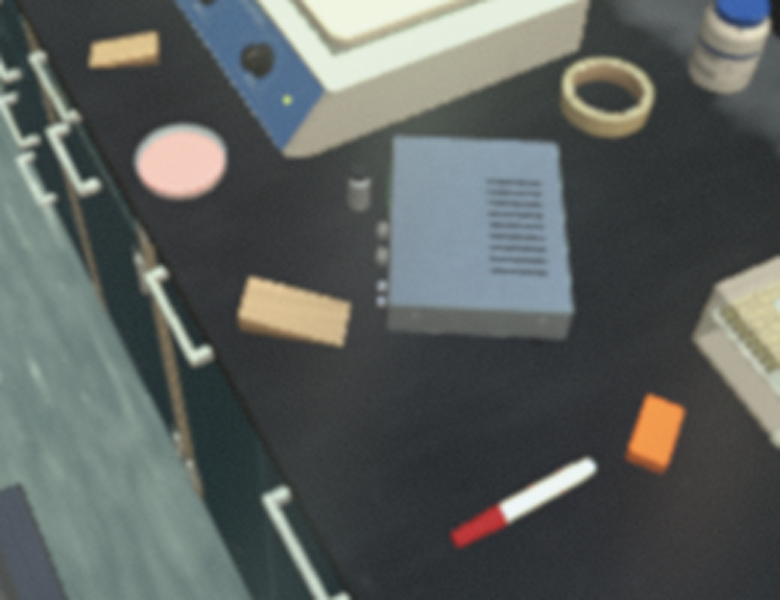

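View pics/scene1.png

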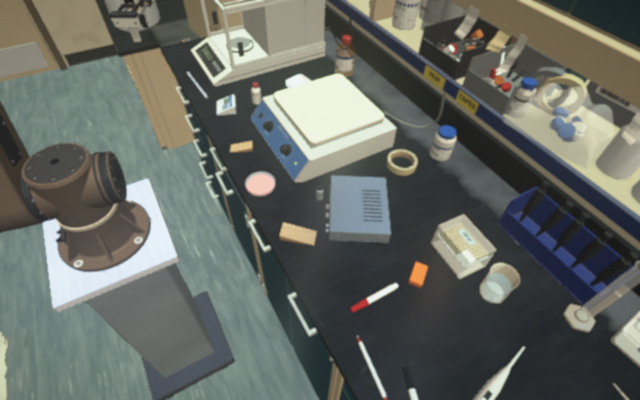

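Candidates for the wedge are the large wooden one at (298,234), a small wooden one at (241,147) and an orange one at (418,273). I choose (298,234): it is wooden, the larger of its colour, and in front of the supply's near right corner. The supply is at (360,210), the vial at (320,194), the dish at (260,183) and the marker at (375,297).

```bash
cat >> h.py <<'E'
def rect(p):
    (c,s,a)=cv2.minAreaRect((p[:,:2]*1000).astype(np.float32)); b=cv2.boxPoints((c,s,a))
    return np.round(c,1),np.round(s,1),round(a,1),b.round(0).tolist()
def seg(c,t,near):
    ds=[d for d in r.trace(c,t) if np.linalg.norm(px2w(c,d["uv"])[:2]-near)<.12]
    m=cv2.erode(ds[0]["mask"].astype(np.uint8),np.ones((2,2)))>0
    return cloud(c,m)
E
python3 - <<'E'
from h import *
for n in("scene","side"):
    c=r.capture(n)
    for t,nr,lo,hi in(("supply",(.6,-.31),.06,.08),("wedge",(.45,-.263),.0,.03),("vial_a",(.55,-.17),.005,.06),("petri_4",(.44,-.03),.004,.02),("marker_b",(.53,-.51),.004,.03)):
        try:
            p=seg(c,t,nr);p=p[(p[:,2]>lo)&(p[:,2]<hi)];print(n,t,len(p),*rect(p),np.percentile(p[:,2],[5,50,95]).round(4))
            if t=="wedge":
                A=np.c_[p[:,:2]-p[:,:2].mean(0),np.ones(len(p))];g=np.linalg.lstsq(A,p[:,2],rcond=None)[0];print("slope",g,np.degrees(np.arctan2(-g[1],-g[0])))
        except Exception as e: print(n,t,e)
print(r.get_state()["time_s"])
E
```

```text
scene supply 3319 [ 633.4 -280.5] [202.  160.3] 58.9 [[513.0, -326.0], [650.0, -408.0], [754.0, -236.0], [617.0, -153.0]] [0.0668 0.07   0.0725]
scene wedge 456 [ 457.5 -258.2] [42.9 91. ] 52.0 [[408.0, -247.0], [480.0, -303.0], [507.0, -269.0], [435.0, -213.0]] [0.0031 0.0113 0.021 ]
slope [-0.10265092  0.17367215  0.01162159] -59.41429975187285
scene vial_a list index out of range
scene petri_4 520 [441.8 -39. ] [86.4 86. ] 47.4 [[381.0, -42.0], [444.0, -100.0], [503.0, -36.0], [439.0, 22.0]] [0.0115 0.0163 0.0188]
scene marker_b 278 [ 535.8 -511.6] [ 12.9 131.7] 89.7 [[470.0, -518.0], [602.0, -518.0], [602.0, -505.0], [470.0, -505.0]] [0.0084 0.0141 0.0175]
side supply 2012 [ 630.8 -286.6] [198.1 157.7] 58.0 [[511.0, -329.0], [645.0, -412.0], [750.0, -244.0], [616.0, -161.0]] [0.0644 0.0687 0.0703]
side wedge 369 [ 458.4 -261.4] [45.9 88.4] 51.2 [[410.0, -252.0], [478.0, -307.0], [507.0, -271.0], [438.0, -216.0]] [0.0017 0.009  0.0182]
slope [-0.04823069  0.20339547  0.00952   ] -76.65997831680937
side vial_a 88 [ 574.3 -175.3] [10.8 18.4] 76.4 [[564.0, -178.0], [582.0, -183.0], [584.0, -172.0], [567.0, -168.0]] [0.0079 0.0275 0.0469]
side petri_4 365 [441.6 -44.9] [83.1 86.3] 69.8 [[387.0, -69.0], [468.0, -99.0], [496.0, -21.0], [415.0, 9.0]] [0.0072 0.015  0.0169]
side marker_b 254 [ 535.4 -515.8] [131.6  11.5] 0.6 [[470.0, -511.0], [470.0, -522.0], [601.0, -521.0], [601.0, -509.0]] [0.0048 0.0102 0.0138]
1.3
```

```bash
cat >> h.py <<'E'
from scipy.spatial.transform import Rotation as Ro
def cur():
    s=r.get_state(); return s,Ro.from_euler("xyz",s["eef_rot"],degrees=True)
def target(yaw,sign):  # tool x down, tool z = sign * push direction
    a=np.radians(yaw);z=sign*np.array([np.cos(a),np.sin(a),0]);x=np.array([0,0,-1.]);return Ro.from_matrix(np.c_[x,np.cross(z,x),z])
def go(p,R):
    s,C=cur();d=C.inv().apply(np.array(p)-s["tcp_pos"]);t=(C.inv()*R).as_rotvec()
    print("t",round(s["time_s"],2),"pos",s["tcp_pos"].round(4),"F",s["contact_force"].round(1),"w",round(s["gripper_width"],4),"j",s["joints"].round(0))
    print("shift",(d/.15).round(3),"turn",(t/(np.pi/4)).round(3))
E
python3 - <<'E'
from h import *
print(cur()[1].as_matrix().round(2))
for sg in(1,-1): go((.45,.2,.245),target(-38,sg))
E
```

```text
[[ 0.   -0.45 -0.89]
 [-0.   -0.89  0.45]
 [-1.    0.   -0.  ]]
t 1.3 pos [0.305  0.6021 0.2455] F [-0.3  0.2  0.3] w 0.0875 j [ 80.  21.   1.   0. -70. -17.]
shift [ 0.004  1.955 -2.074] turn [-3.752  0.    -0.   ]
t 1.3 pos [0.305  0.6021 0.2455] F [-0.3  0.2  0.3] w 0.0875 j [ 80.  21.   1.   0. -70. -17.]
shift [ 0.004  1.955 -2.074] turn [ 0.248 -0.    -0.   ]
```

Request:
send_rows([
  [[0,0.25,-0.25],[0.05,0,0]],
  [[0,0.5,-0.5],[0.1,0,0]],
  [[0,0.7,-0.7],[0.15,0,0]],
  [[0,0.9,-0.9],[0.2,0,0]],
  [[0,0.97,-0.97],[0.25,0,0]],
], jaw=-0.55, force=40)

```text
time_s: 1.8
tcp_pos: [0.3696, 0.4033, 0.2462]
eef_rot: [-63.8, 90.0, 77.9]
contact_force: [0.1, 0.3, 0.6]
gripper_width: 0.0529
```

```bash
python3 - <<'E'
from h import *
R=target(-38,-1)
for p in((.45,.2,.245),(.41,.0,.2),(.38,-.198,.1)): go(p,R)
E
```

```text
t 1.8 pos [0.3696 0.4033 0.2462] F [0.1 0.3 0.6] w 0.0529 j [ 68.   8. -16.  -0. -66. -16.]
shift [ 0.007  0.731 -1.261] turn [-0.007  0.     0.   ]
t 1.8 pos [0.3696 0.4033 0.2462] F [0.1 0.3 0.6] w 0.0529 j [ 68.   8. -16.  -0. -66. -16.]
shift [ 0.307  1.943 -1.878] turn [-0.007  0.     0.   ]
t 1.8 pos [0.3696 0.4033 0.2462] F [0.1 0.3 0.6] w 0.0529 j [ 68.   8. -16.  -0. -66. -16.]
shift [ 0.973  3.103 -2.54 ] turn [-0.007  0.     0.   ]
```

Request:
send_rows([
  [[0,0.23,-0.23],[0,0,0]],
  [[0,0.46,-0.46],[0,0,0]],
  [[0,0.69,-0.69],[0,0,0]],
  [[0,0.92,-0.92],[0,0,0]],
  [[0,0.95,-0.95],[0,0,0]],
])

```text
time_s: 2.3
tcp_pos: [0.3927, 0.1995, 0.2465]
eef_rot: [-67.7, 89.9, 73.8]
contact_force: [1.0, 0.5, -0.1]
gripper_width: 0.0203
```

Request:
send_rows([
  [[0,0.23,-0.23],[0,0,0]],
  [[0,0.46,-0.46],[0,0,0]],
  [[0,0.69,-0.69],[0,0,0]],
  [[0,0.92,-0.92],[0,0,0]],
  [[0,0.95,-0.95],[0,0,0]],
])

```text
time_s: 2.8
tcp_pos: [0.4156, -0.0042, 0.2465]
eef_rot: [-89.2, 90.0, 52.1]
contact_force: [-0.3, 0.1, 0.3]
gripper_width: 0.02
```

Request:
send_rows([
  [[0,0.23,-0.1],[0,0,0]],
  [[0,0.46,-0.2],[0,0,0]],
  [[0.1,0.69,-0.3],[0,0,0]],
  [[0.2,0.92,-0.4],[0,0,0]],
  [[0.3,0.95,-0.5],[0,0,0]],
])

```text
time_s: 3.3
tcp_pos: [0.384, -0.1638, 0.2013]
eef_rot: [-108.5, 89.9, 32.7]
contact_force: [1.5, 0.5, 0.0]
gripper_width: 0.0194
```

```bash
python3 - <<'E'
from h import *
c=r.capture("wrist");save(c,"wrist1")
for d in r.find_in(c,"wedge"): print(d["score"],d["uv"],px2w(c,d["uv"]).round(3))
R=target(-38,-1)
go((.38,-.198,.1),R)
for n in ("wrist",):
    for t,nr,lo,hi in(("supply",(.6,-.31),.06,.08),("wedge",(.45,-.263),.0,.03)):
        try:
            p=seg(c,t,nr);p=p[(p[:,2]>lo)&(p[:,2]<hi)];print(n,t,len(p),*rect(p),np.percentile(p[:,2],[5,50,95]).round(4))
        except Exception as e: print(t,e)
E
```

```text
0.69 [86.4, 304.4] [0.445 0.142 0.008]
0.67 [342.1, 66.8] [ 0.461 -0.258  0.011]
t 3.4 pos [ 0.3849 -0.1631  0.1998] F [-0.6  0.9 -0.3] w 0.0203 j [  4.  -2. -34.  -0. -59.  47.]
shift [ 0.665  0.201 -0.122] turn [-0.019  0.003 -0.001]
supply list index out of range
wrist wedge 4668 [ 458.5 -257.2] [44.9 93.3] 51.3 [[408.0, -246.0], [481.0, -304.0], [509.0, -269.0], [436.0, -210.0]] [0.0029 0.0118 0.0206]
```

View pics/wrist1.png

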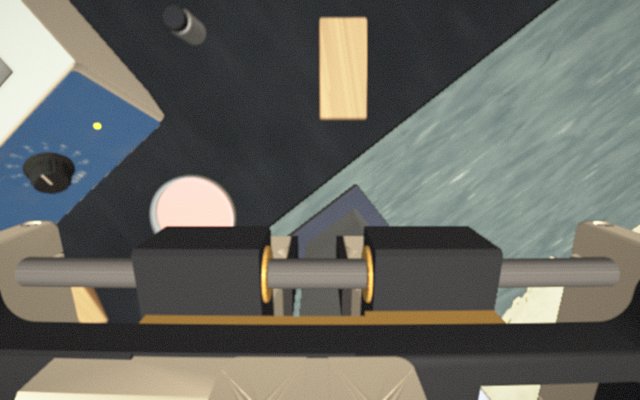

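The large wooden block is at (343,68) in the wrist view, with the vial at (185,25) and the dish at (193,210). The jaw line is already square to the block, so I go down behind its thick end.

Request:
send_rows([
  [[0.2,0.1,-0.1],[-0.01,0,0]],
  [[0.4,0.2,-0.2],[-0.01,0,0]],
  [[0.6,0.23,-0.23],[-0.01,0,0]],
  [[0.7,0.23,-0.23],[-0.01,0,0]],
  [[0.7,0.23,-0.23],[-0.01,0,0]],
])

```text
time_s: 4.0
tcp_pos: [0.3901, -0.2096, 0.0951]
eef_rot: [24.7, 89.8, 166.4]
contact_force: [-0.3, 0.1, -0.8]
gripper_width: 0.0201
```

```bash
python3 - <<'E'
from h import *
R=target(-38.4,-1)
go((.3975,-.210,.029),R)
E
```

```text
t 4.0 pos [ 0.3901 -0.2096  0.0951] F [-0.3  0.1 -0.8] w 0.0201 j [ -3.   8. -39.  -0. -43.  54.]
shift [ 0.441 -0.029 -0.042] turn [ 0.003  0.004 -0.002]
```

Request:
send_rows([
  [[0.12,-0.03,-0.04],[0,0,0]],
  [[0.25,-0.03,-0.04],[0,0,0]],
  [[0.36,-0.03,-0.04],[0,0,0]],
  [[0.44,-0.03,-0.04],[0,0,0]],
  [[0.44,-0.03,-0.04],[0,0,0]],
])

```text
time_s: 4.5
tcp_pos: [0.398, -0.209, 0.0293]
eef_rot: [26.2, 89.8, 168.0]
contact_force: [0.2, 0.3, 1.1]
gripper_width: 0.0197
```

```bash
python3 - <<'E'
from h import *
R=target(-38.4,-1)
go((.3975,-.210,.029),R)
go((.539,-.320,.029),R)
E
```

```text
t 4.5 pos [ 0.398  -0.209   0.0293] F [0.2 0.3 1.1] w 0.0197 j [ -2.  15. -42.  -0. -33.  54.]
shift [ 0.002  0.007 -0.002] turn [ 0.004  0.005 -0.002]
t 4.5 pos [ 0.398  -0.209   0.0293] F [0.2 0.3 1.1] w 0.0197 j [ -2.  15. -42.  -0. -33.  54.]
shift [-0.002  0.    -1.197] turn [ 0.004  0.005 -0.002]
```

Request:
send_rows([
  [[0,0,-0.06],[0,0,0]],
  [[0,0,-0.12],[0,0,0]],
  [[0,0,-0.18],[0,0,0]],
  [[0,0,-0.22],[0,0,0]],
  [[0,0,-0.25],[0,0,0]],
])

```text
time_s: 5.0
tcp_pos: [0.4281, -0.2327, 0.0294]
eef_rot: [25.4, 89.8, 167.2]
contact_force: [-0.8, 0.6, 0.7]
gripper_width: 0.0199
```

Request:
send_rows([
  [[0,0,-0.06],[0,0,0]],
  [[0,0,-0.12],[0,0,0]],
  [[0,0,-0.17],[0,0,0]],
  [[0,0,-0.21],[0,0,0]],
  [[0,0,-0.23],[0,0,0]],
])

```text
time_s: 5.5
tcp_pos: [0.4556, -0.2545, 0.0291]
eef_rot: [26.4, 89.8, 168.1]
contact_force: [0.1, 0.6, 0.7]
gripper_width: 0.0194
```

```bash
python3 - <<'E'
from h import *
c=r.capture("side");save(c,"side2")
cv2.imwrite("pics/crop2.png",cv2.resize(c["color"][150:320,220:440,::-1],None,fx=3.5,fy=3.5,interpolation=cv2.INTER_CUBIC))
for n,c in(("side",c),("scene",r.capture("scene"))):
    for t,nr,lo,hi in(("supply",(.6,-.31),.06,.08),("wedge",(.50,-.29),.0,.03)):
        try:
            p=seg(c,t,nr);p=p[(p[:,2]>lo)&(p[:,2]<hi)];print(n,t,len(p),*rect(p))
        except Exception as e: print(t,e)
go((.539,-.320,.029),target(-38.4,-1))
E
```

```text
side supply 2019 [ 630.3 -287.4] [194.9 157.5] 58.0 [[512.0, -328.0], [646.0, -412.0], [749.0, -246.0], [615.0, -163.0]]
side wedge 417 [ 499.1 -297. ] [44.6 95.6] 52.7 [[448.0, -286.0], [524.0, -344.0], [551.0, -308.0], [475.0, -250.0]]
scene supply 3389 [ 632.6 -280.2] [201.4 163.8] 58.6 [[510.0, -323.0], [650.0, -409.0], [755.0, -237.0], [615.0, -152.0]]
scene wedge 364 [ 506.3 -296.5] [44.9 77.6] 50.7 [[462.0, -289.0], [522.0, -338.0], [551.0, -304.0], [490.0, -255.0]]
t 5.8 pos [ 0.455  -0.2539  0.0293] F [ 0.1 -0.7  0. ] w 0.0199 j [ -8.  21. -33.  -0. -37.  59.]
shift [-0.001 -0.    -0.713] turn [ 0.004  0.004 -0.002]
```

View pics/crop2.png

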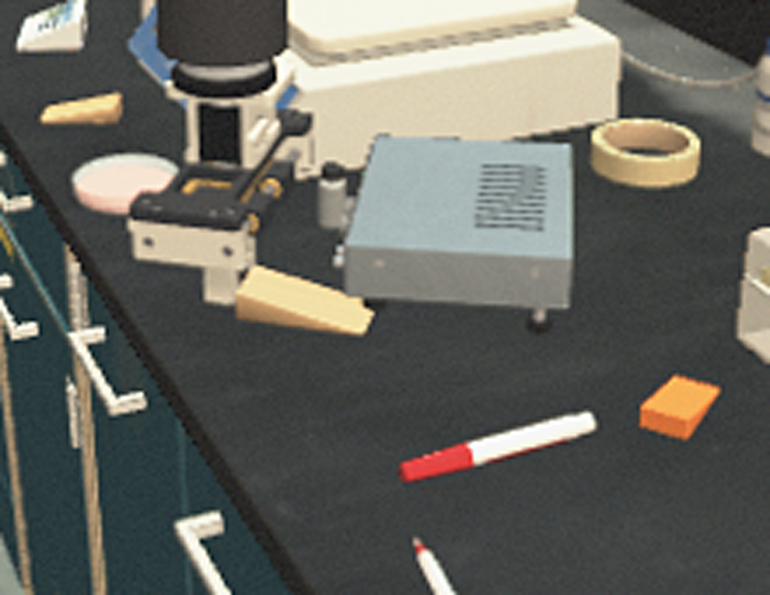

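The side view shows the wedge straight, its tip at the supply's near right corner (375,315). The fingers are behind its thick end and the bystanders are untouched. I keep pushing, slower now, and watch the force.

Request:
send_rows([
  [[0,0,-0.02],[0,0,0]],
  [[0,0,-0.04],[0,0,0]],
  [[0,0,-0.06],[0,0,0]],
  [[0,0,-0.075],[0,0,0]],
  [[0,0,-0.08],[0,0,0]],
])

```text
time_s: 6.3
tcp_pos: [0.4646, -0.2615, 0.0292]
eef_rot: [25.7, 89.8, 167.4]
contact_force: [-0.5, 1.2, -0.4]
gripper_width: 0.0196
```

Request:
send_rows([
  [[0,0,-0.006],[0,0,0]],
  [[0,0,-0.012],[0,0,0]],
  [[0,0,-0.018],[0,0,0]],
  [[0,0,-0.02],[0,0,0]],
  [[0,0,-0.02],[0,0,0]],
])

```text
time_s: 6.8
tcp_pos: [0.4671, -0.2634, 0.0292]
eef_rot: [25.8, 89.8, 167.6]
contact_force: [1.5, 0.5, -0.1]
gripper_width: 0.02
```

Request:
send_rows([
  [[0,0,-0.006],[0,0,0]],
  [[0,0,-0.012],[0,0,0]],
  [[0,0,-0.018],[0,0,0]],
  [[0,0,-0.02],[0,0,0]],
  [[0,0,-0.02],[0,0,0]],
])

```text
time_s: 7.3
tcp_pos: [0.4696, -0.2653, 0.0292]
eef_rot: [26.4, 89.8, 168.2]
contact_force: [1.0, -0.6, 0.4]
gripper_width: 0.0198
```

Request:
send_rows([
  [[0,0,-0.006],[0,0,0]],
  [[0,0,-0.012],[0,0,0]],
  [[0,0,-0.016],[0,0,0]],
  [[0,0,-0.016],[0,0,0]],
  [[0,0,-0.016],[0,0,0]],
])

```text
time_s: 7.8
tcp_pos: [0.4715, -0.2669, 0.0292]
eef_rot: [26.8, 89.8, 168.6]
contact_force: [-0.1, 0.1, -0.6]
gripper_width: 0.0198
```

Request:
send_rows([
  [[0,0,-0.006],[0,0,0]],
  [[0,0,-0.012],[0,0,0]],
  [[0,0,-0.016],[0,0,0]],
  [[0,0,-0.016],[0,0,0]],
  [[0,0,-0.016],[0,0,0]],
])

```text
time_s: 8.3
tcp_pos: [0.4736, -0.2684, 0.0292]
eef_rot: [27.4, 89.8, 169.2]
contact_force: [-0.1, 0.3, 0.1]
gripper_width: 0.0198
```

Request:
send_rows([
  [[0,0,-0.006],[0,0,0]],
  [[0,0,-0.012],[0,0,0]],
  [[0,0,-0.016],[0,0,0]],
  [[0,0,-0.016],[0,0,0]],
  [[0,0,-0.016],[0,0,0]],
])

```text
time_s: 8.8
tcp_pos: [0.4756, -0.2699, 0.0292]
eef_rot: [27.8, 89.8, 169.5]
contact_force: [0.0, 0.0, 0.7]
gripper_width: 0.0199
```

Request:
send_rows([
  [[0,0,-0.006],[0,0,0]],
  [[0,0,-0.012],[0,0,0]],
  [[0,0,-0.016],[0,0,0]],
  [[0,0,-0.016],[0,0,0]],
  [[0,0,-0.016],[0,0,0]],
])

```text
time_s: 9.3
tcp_pos: [0.4775, -0.2715, 0.0292]
eef_rot: [28.5, 89.9, 170.3]
contact_force: [-0.5, -0.8, -0.3]
gripper_width: 0.0197
```

Request:
send_rows([
  [[0,0,-0.006],[0,0,0]],
  [[0,0,-0.012],[0,0,0]],
  [[0,0,-0.014],[0,0,0]],
  [[0,0,-0.014],[0,0,0]],
  [[0,0,-0.014],[0,0,0]],
])

```text
time_s: 9.8
tcp_pos: [0.4793, -0.2728, 0.0292]
eef_rot: [28.9, 89.9, 170.7]
contact_force: [-0.7, -0.4, 0.6]
gripper_width: 0.0198
```

Request:
send_rows([
  [[0,0,-0.006],[0,0,0]],
  [[0,0,-0.012],[0,0,0]],
  [[0,0,-0.014],[0,0,0]],
  [[0,0,-0.014],[0,0,0]],
  [[0,0,-0.014],[0,0,0]],
])

```text
time_s: 10.3
tcp_pos: [0.481, -0.2741, 0.0292]
eef_rot: [30.2, 89.9, 171.9]
contact_force: [0.0, 0.6, -0.0]
gripper_width: 0.0197
```

```bash
python3 - <<'E'
from h import *
c=r.capture("side");save(c,"side3")
cv2.imwrite("pics/crop3.png",cv2.resize(c["color"][190:260,270:400,::-1],None,fx=6,fy=6,interpolation=cv2.INTER_CUBIC))
for t,nr,lo,hi in(("supply",(.6,-.31),.06,.08),("wedge",(.50,-.29),.0,.03)):
    try:
        p=seg(c,t,nr);p=p[(p[:,2]>lo)&(p[:,2]<hi)];print(t,len(p),*rect(p))
    except Exception as e: print(t,e)
go((.539,-.320,.029),target(-38.4,-1))
E
```

```text
supply 1985 [ 629.6 -287.3] [193.8 157.3] 58.6 [[512.0, -329.0], [646.0, -411.0], [747.0, -246.0], [613.0, -164.0]]
wedge 347 [ 524.4 -316.1] [43.2 91.6] 54.8 [[474.0, -307.0], [549.0, -360.0], [574.0, -325.0], [499.0, -272.0]]
t 10.45 pos [ 0.481  -0.2741  0.0292] F [-0.3  0.7 -0.1] w 0.0199 j [ -9.  23. -29.   0. -38.  61.]
shift [ 0.001  0.001 -0.493] turn [ 0.004  0.002 -0.001]
```

View pics/crop3.png

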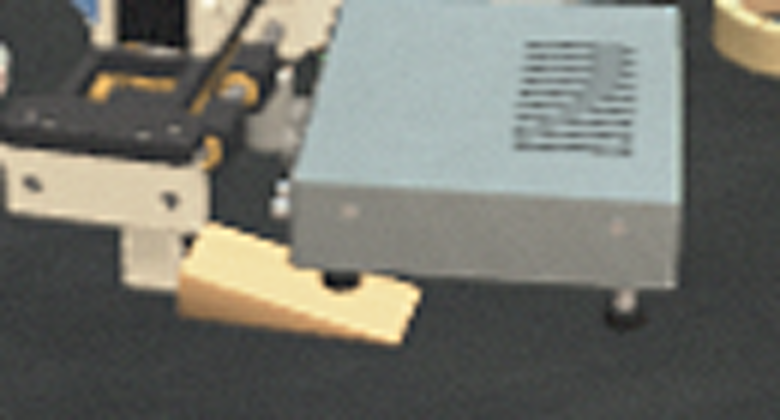

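The side view shows the short foot at (340,278) above the wedge's middle, roughly centred across it, and the supply in place. It is not snug yet, so I continue in small steps.

Request:
send_rows([
  [[0,0,-0.005],[0,0,0]],
  [[0,0,-0.01],[0,0,0]],
  [[0,0,-0.01],[0,0,0]],
  [[0,0,-0.01],[0,0,0]],
  [[0,0,-0.01],[0,0,0]],
])

```text
time_s: 10.95
tcp_pos: [0.4818, -0.275, 0.0292]
eef_rot: [27.6, 89.8, 169.4]
contact_force: [-2.3, 2.3, 2.5]
gripper_width: 0.0198
```

Request:
send_rows([
  [[0,0,-0.005],[0,0,0]],
  [[0,0,-0.01],[0,0,0]],
  [[0,0,-0.01],[0,0,0]],
  [[0,0,-0.01],[0,0,0]],
  [[0,0,-0.01],[0,0,0]],
])

```text
time_s: 11.45
tcp_pos: [0.4823, -0.2756, 0.029]
eef_rot: [24.0, 89.8, 165.8]
contact_force: [-3.7, 4.3, 3.9]
gripper_width: 0.0199
```

The force rose to 5.7 N along the push with little travel, so the wedge is snug. I back off, rise and shut the jaws.

Request:
send_rows([
  [[0,0,0.03],[0,0,0]],
  [[0,0,0.1],[0,0,0]],
  [[0,0,0.2],[0,0,0]],
  [[-0.2,0,0.25],[0,0,0]],
  [[-0.4,0,0.25],[0,0,0]],
])

```text
time_s: 11.95
tcp_pos: [0.4512, -0.2516, 0.0891]
eef_rot: [25.5, 89.6, 167.2]
contact_force: [2.2, -0.2, 0.0]
gripper_width: 0.0198
```

Request:
send_rows([
  [[-0.2,0,0],[0,0,0]],
  [[-0.4,0,0],[0,0,0]],
  [[-0.4,0,0],[0,0,0]],
  [[-0.4,0,0],[0,0,0]],
  [[-0.4,0,0],[0,0,0]],
], jaw=-1)

```text
time_s: 12.45
tcp_pos: [0.4509, -0.2513, 0.1484]
eef_rot: [24.2, 89.6, 166.0]
contact_force: [0.2, -0.8, 1.1]
gripper_width: 0.0006
```

```bash
python3 - <<'E'
from h import *
for n in("side","scene"):
  c=r.capture(n)
  for t,nr,lo,hi in(("supply",(.6,-.31),.06,.08),("wedge",(.50,-.29),.0,.03)):
    try:
        p=seg(c,t,nr);p=p[(p[:,2]>lo)&(p[:,2]<hi)];print(n,t,len(p),*rect(p))
        if t=="supply":
            A=np.c_[p[:,:2]-p[:,:2].mean(0),np.ones(len(p))];print("tilt",np.linalg.lstsq(A,p[:,2],rcond=None)[0].round(4))
    except Exception as e: print(t,e)
go((.539,-.320,.105),target(-38.4,-1))
E
```

```text
side supply 2010 [ 630.5 -286.5] [196.4 157.5] 58.3 [[512.0, -329.0], [646.0, -411.0], [749.0, -244.0], [615.0, -162.0]]
tilt [0.0034 0.0088 0.0683]
side wedge 385 [ 526.9 -318. ] [46.8 93.7] 55.2 [[475.0, -310.0], [552.0, -364.0], [579.0, -326.0], [502.0, -272.0]]
scene supply 3339 [ 631.7 -281.2] [199.4 163.3] 58.6 [[510.0, -324.0], [649.0, -409.0], [753.0, -239.0], [614.0, -154.0]]
tilt [0.0036 0.004  0.07  ]
scene wedge 367 [ 527.2 -314. ] [44.8 91.2] 49.6 [[478.0, -302.0], [547.0, -361.0], [576.0, -326.0], [507.0, -267.0]]
t 12.75 pos [ 0.4513 -0.2516  0.1485] F [ 0.2  0.6 -0.4] w 0.0005 j [ -7.  11. -26.  -0. -53.  59.]
shift [ 0.284 -0.005 -0.743] turn [ 0.004  0.009 -0.004]
```

Supply unmoved. I move over the press spot at a safe height.

Request:
send_rows([
  [[0,0,-0.2],[0,0.01,0]],
  [[0,0,-0.4],[0,0.01,0]],
  [[0,0,-0.6],[0,0.01,0]],
  [[0.1,0,-0.74],[0,0.01,0]],
  [[0.25,0,-0.74],[0,0.01,0]],
])

```text
time_s: 13.25
tcp_pos: [0.541, -0.3221, 0.11]
eef_rot: [140.0, 89.7, -78.2]
contact_force: [-1.2, 1.1, -1.1]
gripper_width: 0.0006
```

```bash
python3 - <<'E'
from h import *
go((.539,-.320,.09),target(-38.4,-1))
E
```

```text
t 13.25 pos [ 0.541  -0.3221  0.11  ] F [-1.2  1.1 -1.1] w 0.0006 j [-13.  23. -15.   0. -52.  64.]
shift [ 0.133 -0.003  0.02 ] turn [ 0.003 -0.005 -0.004]
```

Request:
send_rows([
  [[0.05,0,0.02],[0,0,0]],
  [[0.09,0,0.02],[0,0,0]],
  [[0.12,0,0.02],[0,0,0]],
  [[0.12,0,0.02],[0,0,0]],
  [[0.12,0,0.02],[0,0,0]],
])

```text
time_s: 13.75
tcp_pos: [0.539, -0.3203, 0.0929]
eef_rot: [151.0, 89.7, -67.2]
contact_force: [-0.8, -0.7, 0.6]
gripper_width: 0.0001
```

Request:
send_rows([
  [[0.007,0,0],[0,0,0]],
  [[0.013,0,0],[0,0,0]],
  [[0.02,0,0],[0,0,0]],
  [[0.02,0,0],[0,0,0]],
  [[0.02,0,0],[0,0,0]],
])

```text
time_s: 14.25
tcp_pos: [0.539, -0.3203, 0.0899]
eef_rot: [150.6, 89.7, -67.6]
contact_force: [0.3, 0.4, 0.4]
gripper_width: 0.0004
```

Request:
send_rows([
  [[0.007,0,0],[0,0,0]],
  [[0.013,0,0],[0,0,0]],
  [[0.013,0,0],[0,0,0]],
  [[0.013,0,0],[0,0,0]],
  [[0.013,0,0],[0,0,0]],
])

```text
time_s: 14.75
tcp_pos: [0.5391, -0.3204, 0.0892]
eef_rot: [153.0, 89.6, -65.2]
contact_force: [-3.0, 2.8, 10.4]
gripper_width: 0.0005
```

Request:
send_rows([
  [[0.007,0,0],[0,0,0]],
  [[0.013,0,0],[0,0,0]],
  [[0.013,0,0],[0,0,0]],
  [[0.013,0,0],[0,0,0]],
  [[0.013,0,0],[0,0,0]],
])

```text
time_s: 15.25
tcp_pos: [0.539, -0.3204, 0.0891]
eef_rot: [154.5, 89.6, -63.7]
contact_force: [-4.2, 3.3, 15.1]
gripper_width: 0.0005
```

The corner holds at 15 N with 0.1 mm of sinking. I press a bit harder once as the rock test, then ease off.

Request:
send_rows([
  [[0.014,0,0],[0,0,0]],
  [[0.017,0,0],[0,0,0]],
  [[0.018,0,0],[0,0,0]],
  [[0.018,0,0],[0,0,0]],
  [[0.018,0,0],[0,0,0]],
])

```text
time_s: 15.75
tcp_pos: [0.539, -0.3205, 0.0889]
eef_rot: [156.0, 89.6, -62.2]
contact_force: [-7.3, 6.0, 20.2]
gripper_width: 0.0004
```

```bash
python3 - <<'E'
from h import *
for n in("side","scene"):
  c=r.capture(n);save(c,n+"4")
  if n=="side": cv2.imwrite("pics/crop4.png",cv2.resize(c["color"][150:300,220:420,::-1],None,fx=4,fy=4,interpolation=cv2.INTER_CUBIC)[:600,:800])
  for t,nr,lo,hi in(("supply",(.6,-.31),.06,.08),("wedge",(.52,-.31),.0,.03)):
    try:
        p=seg(c,t,nr);p=p[(p[:,2]>lo)&(p[:,2]<hi)];print(n,t,len(p),*rect(p))
        if t=="supply":
            A=np.c_[p[:,:2]-p[:,:2].mean(0),np.ones(len(p))];print("tilt",np.linalg.lstsq(A,p[:,2],rcond=None)[0].round(4))
    except Exception as e: print(t,e)
go((.539,-.320,.089),target(-38.4,-1))
E
```

```text
side supply 1583 [ 629.6 -288.1] [197.1 157. ] 58.2 [[511.0, -331.0], [644.0, -413.0], [748.0, -246.0], [615.0, -163.0]]
tilt [0.0119 0.009  0.0682]
side wedge 377 [ 526.7 -317.5] [45.4 91.6] 51.5 [[477.0, -307.0], [548.0, -364.0], [577.0, -328.0], [505.0, -271.0]]
scene supply 1895 [ 656.7 -296.9] [198.4 103.8] 58.3 [[560.0, -354.0], [649.0, -409.0], [753.0, -240.0], [665.0, -185.0]]
tilt [0.0036 0.008  0.07  ]
scene wedge 232 [ 520.4 -322. ] [23.1 90.3] 50.8 [[478.0, -302.0], [548.0, -359.0], [563.0, -342.0], [493.0, -285.0]]
t 16.05 pos [ 0.539  -0.3205  0.0889] F [-7.   6.6 20.1] w 0.0005 j [-13.  24. -17.   0. -49.  64.]
shift [-0.001 -0.002  0.002] turn [ 0.006 -0.009 -0.004]
```

View pics/crop4.png

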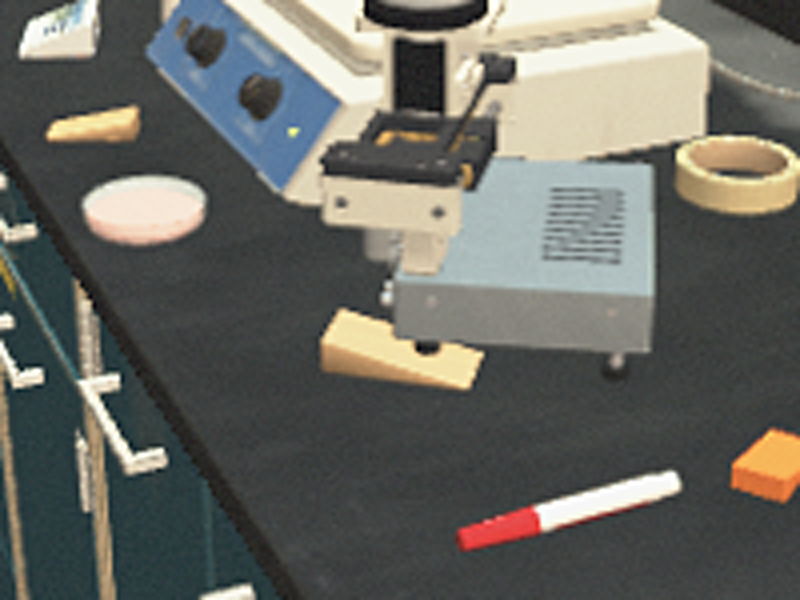

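The fingers are on the case top above the foot at (425,345), which sits on the wedge; the vial, dish and marker look untouched. At 20 N the corner sank only 0.3 mm, so I ease to about 10 N.

Request:
send_rows([
  [[0.009,0,0],[0,0,0]],
  [[0.007,0,0],[0,0,0]],
  [[0.007,0,0],[0,0,0]],
  [[0.007,0,0],[0,0,0]],
  [[0.007,0,0],[0,0,0]],
])

```text
time_s: 16.55
tcp_pos: [0.5391, -0.3204, 0.0892]
eef_rot: [158.5, 89.5, -59.6]
contact_force: [-3.6, 3.4, 10.6]
gripper_width: 0.0004
```

10.6 N down, steady. I hand in.

```bash
python3 - <<'E'
from h import *
r.capture("side");s=r.get_state();print(s["time_s"],s["tcp_pos"].round(4),s["contact_force"].round(1))
print(r.close_job())
E
```

```text
16.6 [ 0.539  -0.3204  0.0892] [-3.6  3.4 11.1]
the job is handed in; nothing more can be done
None
```

I pushed the larger wooden wedge thin end first under the short foot until it was snug. The horizontal force then rose to about 5.7 N with hardly any travel. I backed off, shut the jaws and pressed on the case above the foot.

- **Rock test:** at about 20 N the corner sank only about 0.3 mm. I handed in at 16.6 s with 11 N still pressing down, the fingertips within a few mm of the press spot.
- **Position:** the supply stayed in place to within about 2 mm, which is as fine as the cameras can measure. The vial, dish and marker looked untouched in the last picture; I did not measure them again after moving.
- **Disagreements:** plane fits to the case top gave slopes of 0.004 to 0.012 per axis, and the side camera read higher than the scene camera. I never measured that slope before wedging, so I take it as calibration bias but could not confirm it. The side camera's x slope also read 0.003 before pressing and 0.012 under 20 N, when the gripper hid part of the top.
- **Sideways force:** a force of about 5 N remained along the top while pressing, from friction. It did not move the case by any visible amount.

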